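# Clamp an enclosure in the gland fixture until the torque knob clicks

## Task

Get the grey relay enclosure ready for tightening its cable glands: set it flat in the fixture's nest with its two black glands towards the low front stop, swing the clamp arm fully over it, and turn the clamp's knob clockwise until its ratchet clicks and slips, so that the pad is left holding the box down. Leave the other things on the bench where they are.

Things in the scene. Friction and masses are not known exactly. Their poses are not given: they have to be found in the camera images.
- relay_box: Loose grey plastic enclosure 60 (x) x 95 (y) x 45 mm, 0.08-0.18 kg. Origin: centre of its underside, z up. The box itself spans x -30..30, y -37..48; flat lid at z 43 (lid screws 2 mm higher). Two black cable glands stick out of its -y end: y -48..-37, at x -14 and +14, z 11..25. Grasp it across x (60 mm). In the nest its +y points along the fixture's +x.
- gland_fixture: Bolted-down clamping fixture: dark anodised plate 190 x 120 x 12 mm, x -75..115, y -60..60 of its own frame. Origin: underside of the plate, below the nest's centre; x runs from the low front stop to the post, y to the left seen from the front, z up. The enclosure's origin belongs at x -5.5, y 0, z 12 mm, glands pointing to -x.
- nest_centre (a point): Centre of the nest on the plate's top; the middle of the 85 x 60 mm box goes here. Axes as the fixture's. Four round-topped steel locating pins, 10 mm thick, 12 mm high, stand at x -32 and 32, y -37 and 37 mm from it: 2 mm play beside the box, and room for fingers between the pins (x -27..27). Endways the stops leave about 3 mm each side.
- front_stop (a point): Centre of the low front stop's top: steel bar 10 x 56 mm, 8 mm above the plate, at the fixture's x -55.5..-45.5 mm. The glands pass over it.
- rear_stop (a point): Centre of the tall rear stop's top: steel block 10 x 50 mm, 26 mm above the plate, at the fixture's x 45.5..55.5 mm. The glands cannot pass it, so the box goes in one way round only.
- swing_axis (a point): On the axis of the upright post (27 mm thick, 42 mm at its foot) at the fixture's x 85 mm, y 0, at mid-height of the swing arm, 95 mm above the bench. The arm turns about this vertical axis.
- swing_arm (a joint): Angle (rad) of the blue clamp arm about its post. 0 = home over the nest against its stop, pointing to the fixture's -x; positive = swung aside, counter-clockwise from above, to the fixture's -y side; limit 2.0; starts at 1.4 to 1.7. It stays where it is left; 1 to 2 N at its handle moves it. The arm is 26 mm wide and lies 85 to 105 mm above the bench.
- swing_grip (a point): Grip point on the black upright handle (15 mm thick, from 105 to 149 mm above the bench) at the free end of the arm, 145 mm from the post's axis. The point lies on the handle's axis, 133 mm above the bench. To move the arm, hold or push this handle round the post in an arc.
- knob_grip (a point): On the axis of the black ribbed torque knob with orange top (40 mm thick, 30 mm high), 10 mm below its top; the knob stands on the arm, 85 mm from the post's axis, 60 mm from the handle. It is 137 mm above the bench less the travel of clamp_spindle. Clockwise from above tightens. Grip it across at any yaw; several strokes with regrasps.
- clamp_spindle (a joint): How far the spindle with its pad has come down (m): 1.91 mm per rad of turn (12 mm a turn). Starts at 0.004 to 0.006; the pad meets the lid of a seated box at 0.008. The screw is self-locking.
- torque_knob (a joint): Slip of the knob on its ratchet (rad), about 0 at the start. While the pad is free the knob turns the screw (0.07 N m) and this stays 0; once the pad presses the box with 20 to 30 N (0.11 N m at the knob) it slips instead, with a click (a dip of the torque) each 0.628 rad, the first at about 0.35, and stays at the slip it has reached. Turned back, it does not slip but loosens the screw.
- clamp_pad: Rubber-faced pad under the spindle, 26 mm wide; origin at the centre of its lower face, 57 to 59 mm above the bench at the start; moves with arm and spindle.
- solder_spool: Bystander: white spool of solder, 54 mm wide, 36 mm high, standing loose. Origin at the centre of its underside.
- tape_red: Bystander: roll of red tape, 62 mm wide, 19 mm high, lying loose. Origin at the centre of its underside.
- white_bottle: Bystander: white bottle with a blue cap, 47 mm wide, 114 mm high, stuck fast to the bench behind the work. Origin at the centre of its underside.
- spanner_2: Bystander: steel combination spanner, 21 x 147 x 9 mm, lying loose along its y. Origin at the centre of its underside.
- hex_keys: Bystander: black folding hex key set, 35 x 94 x 26 mm, lying loose. Origin at the centre of its underside.
- power_bank: Bystander: flat black power bank, 69 x 138 x 18 mm, lying loose. Origin at the centre of its underside.
- screwdriver_2: Bystander: yellow-handled screwdriver, 22 x 176 x 27 mm, lying loose along its y in front of the fixture. Origin at the centre of its underside.
There are look-alikes about, which are no part of the job. Leave any yellow look-alike of the relay_box alone.

How it is judged:
By the outcome, as a careful person would: the job done as asked, in the order asked, and still so for the second after the job is handed in, with the robot touching nothing.
It also fails if it takes over 72 s, if anything falls off the work surface, if the arm or the gripper's body presses on something with over 40 N, if the wrist force passes 120 N, or if a joint passes its speed limit or range.

## Robot

A 6-joint arm with a two-finger parallel gripper is mounted at the origin on a cart in front of the work surface, level with it; the furniture and walls round the work are solid. World frame = base frame: x ahead of the robot, y to its left, z up, the work surface at z = 0. Lengths are in m, angles in rad, forces in N, time in s.
With the tool pointing down it reaches from about 0.375 to 0.9 m from the base axis. Payload 3.1 kg.
Tool frame: the origin (TCP) lies at the very end of the fingers, on their centre line; the grasp point (between the pads) lies 19 mm behind it; z points along the fingers, y is the line along which they close (so a half turn about z gives the same grasp; the last joint's range is limited). The gripper opens to 87 mm and grips with 3 to 60 N. Pads are 19 mm wide; open, the fingers measure 117 mm over their backs; the gripper's body (75 mm by 190 mm) begins 51 mm behind the grasp point.
Start: joints at [1.093, 0.527, 1.433, -0, 1.181, -0.178], TCP at [0.185, 0.597, 0.223] pointing down, gripper open.
Joint ranges: [-3.08, 3.08], [-0.75, 2.2], [0.22, 2.44], [-1.43, 4.57], [0, 2.65], [-2.85, 2.85]. Speed limits (rad/s): [2.79, 2.79, 3.14, 3.14, 3.14, 3.14].

## Interface

Orientations are given as a unit quaternion [x, y, z, w].
In Python, from rig import robot gives the robot as it stands. The module is installed in compiled form; this text tells all that it offers.
- The arm moves only by the tool servo_tool, never from a script. Its argument "rows" is one flat list of numbers, 5 for each row, row after row: the closure, from -1 (fully open) to 1 (shut), so that 0 is half open, then the shift along the tool's x, y, z in m, then the turn about the tool's z in degrees. A call has 1 to 5 rows; each row shifts and turns the commanded pose from where the row before left it, along the tool's axes as they then stand; what a row does not reach is not made up. A row lasts 1/12 s, in which the tool goes at most 41.7 mm and 7.16 degrees, less where a joint would pass 70% of its speed; a pose out of reach is approached as far as the arm can. A call with a gripper value outside its range is refused whole. The fingers move at their own pace and stop on an object; "newtons" is the grip in N (left out, the last holds). Time passes only in rows, so rows that do not move let the fingers close. It gives the time, the measured TCP pose, the force, the opening and the grip force at its end, in the units of the state.
- robot.get_obs(): the state, without advancing time (a new reading comes with each control period).
- robot.camera(name): name is "scene" or "top" or "wrist"; returns a dict with "pixels" (420x560x3 uint8, red, green, blue), "intrinsics" (3x3 intrinsics, pixels), "dist" ([k1, k2, p1, p2, k3] as OpenCV has them; the pictures are not rectified), "rvec" (rotation vector, rad) and "tvec" (3), from world to camera coordinates, as OpenCV has them; the wrist camera has in their place "mount" (4x4, takes a point from camera to tool coordinates, whose origin is the TCP and whose axes are the flange's). Camera axes: x right, y down, z forward; pixel columns grow to the right and rows downward; lengths in m; the calibration is good to about 2 mm. A picture is of the moment at which its call begins: read the wrist's pose just before it. There is no depth.
- robot.hand_in(): hands the job in; it is judged then, once.
Trained networks look in a picture, given as the dict that the camera call returned (one of the last four; its "shot" number tells which), for a name from the list of things; names that differ only in an ending like _2 or _b are one class to them, and where a whole thing is asked for, a point or a joint stands for the part that bears it (a point fixed in the world has none). Each returns a list of dicts, best first, with "score" (0 to 1); they miss things now and then, are a little off and sometimes report something else, mostly with a low value. They report only what shows in the picture. A call takes as long as a camera call. They do not tell look-alikes from the thing itself.
- robot.spot_in(picture, query): "at" ([x, y, z] in m, in world coordinates, good to about 4 mm: the middle of the surface that is visible of it).
- robot.outline_of(picture, query): "region" (420x560 bool, what is visible of it).
- robot.place_of(picture, query): "at" ([x, y, z] in m, in world coordinates, good to about 4 mm: a listed point, or the origin of a listed thing).
The state is a dict: "time": time; "q": joint angles; "joint_velocities": joint speeds; "joint_torque": joint torques, N m; "position": TCP position; "tool_rot": TCP orientation; "ft_force": force on the tool from outside, world axes, zero at the start; "moment": the same for the moment, N m; "grip_width": finger opening in m; "grip_force": force on a finger pad.
Only numpy, scipy, OpenCV 4.12 (cv2) and the standard library are available. Lean on these libraries where they do the work, as an engineer would, in place of code of your own. Each camera call takes 0.05 s, during which the arm holds its last target. There are 200 camera calls.

## Working session

There is one attempt and no reset: what is moved stays moved. The work goes in short steps, Python scripts to look and compute and a tool call to move; the robot and the scene stay as the last step left them, time stands still between calls to the robot, and variables do not carry over. Pictures are saved under pics/ and viewed, at most 10 in all, crops included, and the job is handed in when it is done.

Besides the shell and the picture viewer there is one more tool, called after "Call:" in YAML: its name, and indented under it one key for each argument. servo_tool: Moves the arm, as the interface text tells. Its arguments: {"type":"object","properties":{"rows":{"type":"array","items":{"type":"number"}},"newtons":{"type":"number"}},"required":["rows"]}

```bash
mkdir -p pics; ls; cat > h.py <<'E'
import numpy as np, cv2
from scipy.spatial.transform import Rotation as R
from rig import robot
def save(p,n): cv2.imwrite('pics/'+n+'.png',p['pixels'][:,:,::-1])
def pts(p,names):
    for n in names:
        print(n,[(np.round(d['at'],4).tolist(),round(d['score'],2)) for d in robot.place_of(p,n)[:3]])
def tool():
    o=robot.get_obs(); M=R.from_quat(o['tool_rot']).as_matrix(); return o,M
E
python3 - <<'E'
from h import *
o,M=tool(); print(o['time'],o['position'],M.round(3).tolist(),o['grip_width'])
for c in('scene','top'):
    p=robot.camera(c); save(p,c+'0'); print(c)
    pts(p,['relay_box','gland_fixture','nest_centre','front_stop','rear_stop','swing_axis','swing_grip','knob_grip','clamp_pad','solder_spool','tape_red','white_bottle','hex_keys','power_bank','screwdriver_2','spanner_2'])
a=cv2.imread('pics/scene0.png');b=cv2.imread('pics/top0.png')
E
```

```text
pics
0.0 [0.18422142 0.59647918 0.2215628 ] [[-0.955, 0.295, -0.001], [0.295, 0.955, -0.002], [0.0, -0.002, -1.0]] 0.08701377313559935
scene
relay_box [([0.6097, 0.2952, -0.0001], 0.9), ([0.3605, 0.0883, -0.001], 0.22)]
gland_fixture [([0.524, 0.0651, -0.0046], 0.81)]
nest_centre [([0.5174, 0.0643, 0.0073], 0.75)]
front_stop [([0.4715, 0.0558, 0.0214], 0.81)]
rear_stop [([0.5726, 0.0689, 0.0373], 0.79), ([0.6095, 0.2936, 0.0008], 0.7)]
swing_axis [([0.6082, 0.077, 0.0921], 0.66)]
swing_grip [([0.6088, -0.0698, 0.1341], 0.88), ([0.5579, -0.2225, 0.0017], 0.41)]
knob_grip [([0.6073, -0.0129, 0.1285], 0.52)]
clamp_pad [([0.6084, -0.0087, 0.0622], 0.49)]
solder_spool [([0.4749, 0.2806, -0.0008], 0.93)]
tape_red [([0.5279, 0.4218, -0.001], 0.71), ([0.6877, 0.1715, -0.0001], 0.43)]
white_bottle [([0.6902, 0.1743, 0.0016], 0.84), ([0.4716, 0.0612, 0.0221], 0.58), ([0.6105, -0.011, 0.0632], 0.34)]
hex_keys [([0.5562, -0.2217, 0.0015], 0.86), ([0.3941, 0.4393, -0.0038], 0.59)]
power_bank [([0.7315, 0.303, -0.0015], 0.89)]
screwdriver_2 [([0.4755, 0.2823, -0.002], 0.4)]
spanner_2 [([0.3917, 0.
[... 378 characters left out ...]
689, 0.1365], 0.69)]
swing_axis [([0.6032, 0.0733, 0.0966], 0.71)]
swing_grip [([0.556, -0.2224, 0.0012], 0.72), ([0.6117, -0.0706, 0.1349], 0.64), ([0.7285, 0.3064, -0.001], 0.25)]
knob_grip [([0.6096, -0.01, 0.1336], 0.42)]
clamp_pad []
solder_spool [([0.4776, 0.2789, -0.0004], 0.67)]
tape_red [([0.5248, 0.4243, -0.0012], 0.52), ([0.6121, -0.0068, 0.13], 0.47)]
white_bottle [([0.6891, 0.1714, -0.0013], 0.52)]
hex_keys [([0.5597, -0.2228, 0.0002], 0.59)]
power_bank [([0.7314, 0.3015, 0.0011], 0.66)]
screwdriver_2 [([0.3581, 0.0842, 0.0029], 0.56), ([0.6026, 0.0776, 0.0966], 0.32)]
spanner_2 [([0.5721, 0.0735, 0.0393], 0.57), ([0.395, 0.4345, -0.0012], 0.55), ([0.518, 0.0638, 0.0012], 0.28)]
```

View pics/top0.png

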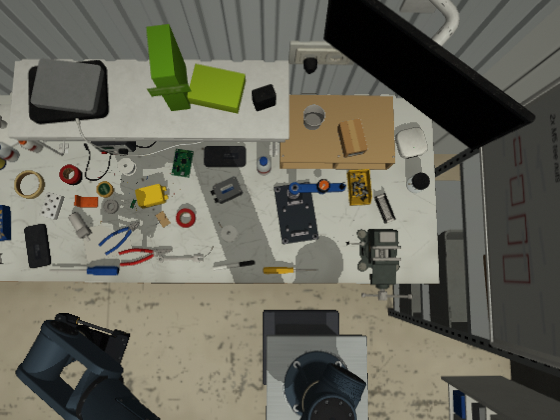

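View pics/scene0.png

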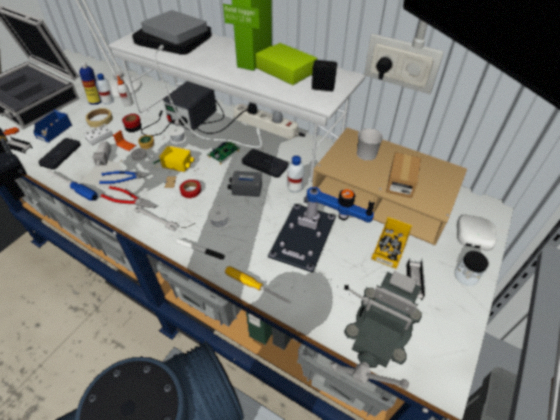

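The scene shows the grey box at about (245,182) in the scene view and (228,189) in the top view. The yellow look-alike is at (177,158), and the fixture with its blue arm swung aside is at (297,213) in the top view. I'll move above the box and look from close by.

Call:
servo_tool:
  rows: [-1,-0.038,-0.0126,0,0,-1,-0.038,-0.0126,0,0,-1,-0.038,-0.0126,0,0,-1,-0.038,-0.0126,0,0,-1,-0.038,-0.0126,0,0]

```text
time: 2.12
position: [0.3486, 0.4797, 0.2227]
tool_rot: [0.149, 0.989, 0.0, 0.0]
ft_force: [1.1, 0.4, -0.1]
grip_width: 0.0867
grip_force: 0.0
```

Call:
servo_tool:
  rows: [-1,-0.038,-0.0126,0,0,-1,-0.038,-0.0126,0,0,-1,-0.038,-0.0126,0,0,-1,-0.038,-0.0126,0,0,-1,-0.038,-0.0126,0,0]

```text
time: 2.53
position: [0.5118, 0.3631, 0.2227]
tool_rot: [0.149, 0.989, 0.0, 0.0]
ft_force: [0.1, 0.2, 0.2]
grip_width: 0.0871
grip_force: 0.0
```

Call:
servo_tool:
  rows: [-1,-0.02,-0.0126,0,0,-1,-0.01,-0.0126,0,0,-1,0,0,0,0,-1,0,0,0,0]

```text
time: 2.87
position: [0.5318, 0.331, 0.2224]
tool_rot: [0.15, 0.989, 0.0, -0.0]
ft_force: [-0.0, 0.5, -0.4]
grip_width: 0.0873
grip_force: 0.0
```

```bash
python3 - <<'E'
from h import *
o,M=tool(); print(o['time'],o['position'],M.round(3).tolist(),o['q'])
p=robot.camera('wrist'); save(p,'w1'); print(p['mount'].round(3).tolist(), p['intrinsics'],p['dist'])
pts(p,['relay_box'])
print([(d['at'],d['score']) for d in robot.spot_in(p,'relay_box')])
r=robot.outline_of(p,'relay_box')
if r:
    m=r[0]['region'].astype(np.uint8); c=max(cv2.findContours(m,0,2)[0],key=cv2.contourArea)
    print(r[0]['score'],cv2.minAreaRect(c))
E
```

```text
2.8667 [0.53176573 0.33098295 0.22236595] [[-0.955, 0.297, -0.001], [0.297, 0.955, 0.0], [0.001, 0.0, -1.0]] [ 3.78274803e-01  5.29791334e-01  1.42885203e+00  6.82180172e-04
  1.18358032e+00 -8.90767650e-01]
[[0.001, -0.963, -0.271, 0.074], [1.0, 0.001, 0.0, -0.0], [0.0, -0.271, 0.963, -0.163], [0.0, 0.0, 0.0, 1.0]] [[355.97276271   0.         278.49265649]
 [  0.         355.97276271 213.38206204]
 [  0.           0.           1.        ]] [0.01830599 0.         0.         0.         0.        ]
relay_box [([0.6113, 0.2896, 0.0015], 0.91), ([0.5939, 0.5308, 0.0002], 0.59), ([0.4729, 0.057, 0.0191], 0.37)]
[([0.5868, 0.5301, 0.0445], 0.79), ([0.6002, 0.2988, 0.0449], 0.78)]
0.94 ((488.60009765625, 184.55349731445312), (71.5572738647461, 113.8683090209961), 61.821407318115234)
```

View pics/w1.png

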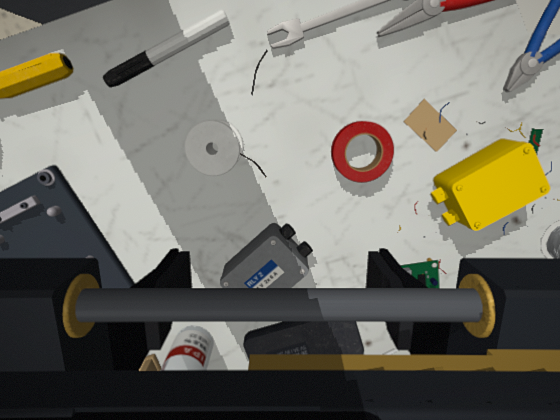

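The wrist view shows the grey box partly hidden at (268,258), glands pointing up-right at (295,240). The yellow look-alike is at (490,185). I'll back off a little for a full view.

Call:
servo_tool:
  rows: [-1,0.035,0,0,0,-1,0.035,0,0,0,-1,0,0,0,0,-1,0,0,0,0]

```text
time: 3.4
position: [0.4622, 0.3537, 0.2228]
tool_rot: [0.147, 0.989, -0.0, -0.0]
ft_force: [-0.7, -0.1, 0.5]
grip_width: 0.0872
grip_force: 0.0
```

```bash
cat >> h.py <<'E'
def ground(p,o,uv,z):
    M=R.from_quat(o['tool_rot']).as_matrix()
    T=p['mount']; C=M@T[:3,:3]; c=M@T[:3,3]+o['position']
    n=cv2.undistortPoints(np.float64(uv).reshape(-1,1,2),p['intrinsics'],p['dist'])[:,0]
    d=np.c_[n,np.ones(len(n))]@C.T
    return (c+d*((z-c[2])/d[:,2])[:,None])[:,:2]
E
python3 - <<'E'
from h import *
o=robot.get_obs(); print(o['position'])
p=robot.camera('wrist'); save(p,'w2')
pts(p,['relay_box','gland_fixture','nest_centre','front_stop','rear_stop'])
for r in robot.outline_of(p,'relay_box'):
    m=r['region'].astype(np.uint8); c=max(cv2.findContours(m,0,2)[0],key=cv2.contourArea)
    print(r['score'],c[:,0].mean(0))
i=cv2.imread('pics/w2.png'); cv2.imwrite('pics/w2c.png',cv2.resize(i[120:270,190:350],None,fx=4,fy=4,interpolation=cv2.INTER_CUBIC))
E
```

```text
[0.46218285 0.35369021 0.22279704]
relay_box [([0.6133, 0.2948, 0.0045], 0.77), ([0.5921, 0.5326, -0.002], 0.76)]
gland_fixture []
nest_centre []
front_stop []
rear_stop []
0.9 [468.35428571 242.52      ]
0.8 [262.31481481 338.90740741]
```

View pics/w2c.png

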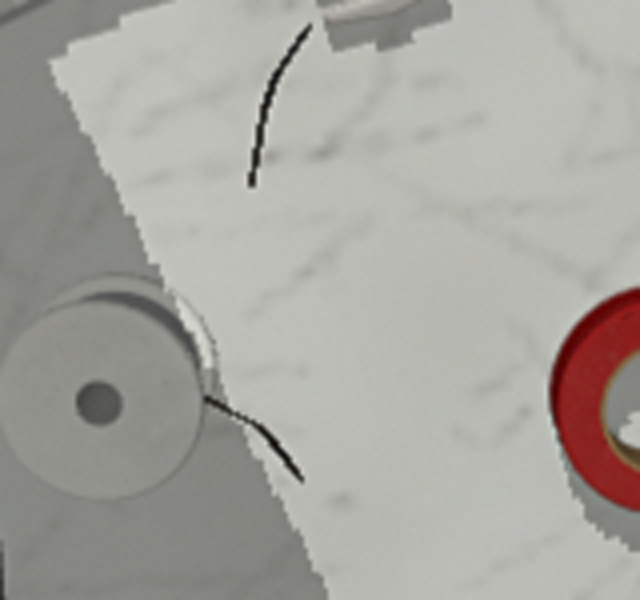

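The crop misses the box, because I moved the wrong way. The box should sit mid-image with the TCP above it.

Call:
servo_tool:
  rows: [-1,-0.0385,-0.003,0,0,-1,-0.0385,-0.003,0,0,-1,-0.0385,-0.003,0,0,-1,-0.0385,-0.004,0,0,-1,0,0,0,0]

```text
time: 4.17
position: [0.6163, 0.2901, 0.2223]
tool_rot: [0.152, 0.988, 0.0, 0.004]
ft_force: [1.0, 0.1, -0.4]
grip_width: 0.087
grip_force: 0.0
```

```bash
python3 - <<'E'
from h import *
o=robot.get_obs(); print(o['position'])
p=robot.camera('wrist'); save(p,'w3')
pts(p,['relay_box','gland_fixture','nest_centre','front_stop','rear_stop'])
for r in robot.outline_of(p,'relay_box'):
    m=r['region'].astype(np.uint8); c=max(cv2.findContours(m,0,2)[0],key=cv2.contourArea)
    print(r['score'],c[:,0].mean(0),cv2.boundingRect(c))
i=cv2.imread('pics/w3.png'); cv2.imwrite('pics/w3c.png',cv2.resize(i[120:270,190:350],None,fx=4,fy=4,interpolation=cv2.INTER_CUBIC))
E
```

```text
[0.61629066 0.29013552 0.22230716]
relay_box [([0.6152, 0.2914, 0.002], 0.75), ([0.5915, 0.5279, -0.002], 0.73)]
gland_fixture [([0.5176, 0.064, 0.0065], 0.69), ([0.4731, 0.2833, -0.0034], 0.65)]
nest_centre [([0.5204, 0.0618, 0.017], 0.57)]
front_stop [([0.7292, 0.2981, 0.0037], 0.75), ([0.4713, 0.0565, 0.0196], 0.59)]
rear_stop [([0.5723, 0.0694, 0.0355], 0.9)]
0.76 [288.81443299 181.74226804] (230, 135, 98, 99)
0.66 [502.63125  88.9125 ] (456, 31, 104, 103)
0.65 [ 79.69803922 175.74509804] (0, 69, 153, 191)
```

View pics/w3c.png

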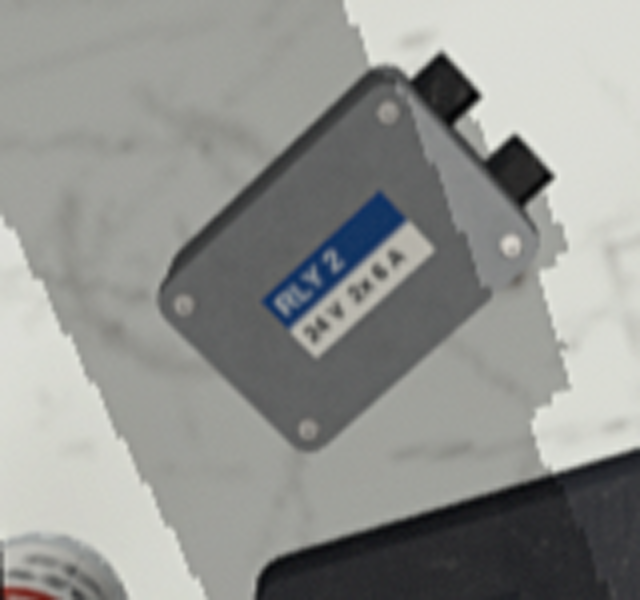

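The box is at crop centre (347,273), with its glands up-right and lid screws at (388,112), (511,244), (308,430) and (183,305).

```bash
python3 - <<'E'
from h import *
o,M=tool(); p=robot.camera('wrist')
uv=np.array([(388,112),(511,244),(308,430),(183,305)])/4+[190,120]
g=ground(p,o,uv,.045); print(g.round(4).tolist())
yd=(g[2]+g[3]-g[0]-g[1]); a=np.degrees(np.arctan2(yd[1],yd[0])); xd=(g[1]+g[2]-g[0]-g[3]); print('box y ang',a,np.degrees(np.arctan2(xd[1],xd[0])),np.linalg.norm(yd)/2,np.linalg.norm(xd)/2)
mid=g.mean(0); print('mid',mid)
psi=np.degrees(np.arctan2(M[1,0],M[0,0])); print('psi',psi,np.degrees(o['q']))
d=np.r_[mid-o['position'][:2],0]; print('tool shift',M.T@d)
print('turn to align (cw+):',(psi-a+90)%180-90)
E
```

```text
[[0.5685, 0.3147], [0.6074, 0.3341], [0.6381, 0.2729], [0.5985, 0.2534]]
box y ang -63.68167475889815 26.37399614974009 0.06838956202127228 0.04384497277620423
mid [0.60310901 0.29379512]
psi 162.89752615274082 [ 1.64589127e+01  3.41934315e+01  7.43044909e+01  1.17157111e-02
  7.15459320e+01 -5.64423319e+01]
tool shift [ 3.10178680e-03 -2.27431565e-03  2.90566694e-06]
turn to align (cw+): 46.579200911638964
```

```bash
python3 - <<'E'
from h import *
o,M=tool(); print(o['time'],o['position'],np.abs(o['joint_velocities']).max())
p=robot.camera('wrist'); save(p,'w4')
a=cv2.cvtColor(cv2.imread('pics/w3.png'),6);b=cv2.cvtColor(cv2.imread('pics/w4.png'),6)
t=a[150:210,240:320]; r=cv2.matchTemplate(b[120:250,210:350],t,cv2.TM_CCOEFF_NORMED); _,s,_,l=cv2.minMaxLoc(r); print('px shift',l[0]+210-240,l[1]+120-150,s)
uv=np.array([(388,112),(511,244),(308,430),(183,305)])/4+[190,120]+[l[0]-30,l[1]-30]
g=ground(p,o,uv,.045); mid=g.mean(0)
print(mid,M.T@np.r_[mid-o['position'][:2],0]); pts(p,['relay_box'])
E
```

```text
4.5667 [0.60688456 0.29508823 0.22275861] 0.006448102377999083
px shift -2 12 0.9646499156951904
[0.6142577 0.2883989] [-9.01398027e-03 -4.22591340e-03 -3.20881549e-06]
relay_box [([0.6105, 0.2921, -0.0007], 0.92), ([0.5941, 0.5327, -0.0029], 0.62)]
```

Call:
servo_tool:
  rows: [-1,-0.009,-0.004,0,0,-1,0,0,0.02,6.66,-1,0,0,0.02,6.66,-1,0,0,0.02,6.66,-1,0,0,0.02,6.66]

```text
time: 5.08
position: [0.6161, 0.2875, 0.1421]
tool_rot: [0.376, 0.927, 0.0, 0.001]
ft_force: [0.1, -0.6, -0.1]
grip_width: 0.087
grip_force: 0.0
```

Call:
servo_tool:
  rows: [-1,0,0,0.02,6.66,-1,0,0,0.02,6.66,-1,0,0,0.02,6.66,-1,0,0,0,0,-1,0,0,0,0]

```text
time: 5.5
position: [0.615, 0.2873, 0.0815]
tool_rot: [0.527, 0.85, -0.001, -0.001]
ft_force: [-0.6, -0.3, 0.7]
grip_width: 0.087
grip_force: 0.0
```

```bash
python3 - <<'E'
from h import *
o,M=tool(); print(o['time'],o['position'],np.degrees(np.arctan2(M[1,0],M[0,0])))
p=robot.camera('wrist'); save(p,'w5');pts(p,['relay_box'])
E
```

```text
5.5 [0.61499117 0.28734465 0.08154422] 116.37147209504872
relay_box [([0.6103, 0.2892, 0.0019], 0.62)]
```

View pics/w5.png

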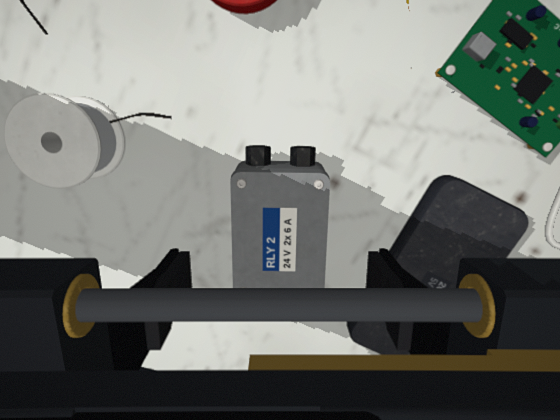

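The box is aligned: sides at columns 232–328, glands up at (280,155). The power bank's edge near (390,270) is close to the right finger, so I'll measure it.

```bash
python3 - <<'E'
from h import *
o,M=tool(); p=robot.camera('wrist'); print(o['position'])
def t(uv,z):
    g=ground(p,o,uv,z); return ((np.c_[g-o['position'][:2],0*g[:,0]])@M)[:,:2].round(4).tolist()
print('screws',t([(241,184),(319,184)],.045))
print('bank',t([(447,177),(420,205),(392,252),(352,330)],.018))
E
```

```text
[0.61666562 0.28799676 0.0838479 ]
screws [[0.0345, -0.0215], [0.0345, 0.0233]]
bank [[0.0338, 0.1089], [0.0151, 0.0936], [-0.0182, 0.0781], [-0.0794, 0.054]]
```

Call:
servo_tool:
  rows: [-1,0,0.001,0.03,0,-1,0,0,0.03,0,-1,0,0,0.01,0,-1,0,0,0,0,-1,0,0,0,0]

```text
time: 6.07
position: [0.6168, 0.2885, 0.0133]
tool_rot: [0.528, 0.849, 0.0, 0.0]
ft_force: [-0.4, 0.6, 0.8]
grip_width: 0.0873
grip_force: 0.0
```

Call:
servo_tool:
  rows: [0.4,0,0,0,0,0.4,0,0,0,0,0.4,0,0,0,0,0.4,0,0,0,0,0.4,0,0,0,0]
  newtons: 20

```text
time: 6.48
position: [0.6164, 0.2883, 0.0134]
tool_rot: [0.528, 0.849, 0.0, 0.0]
ft_force: [-0.7, -1.2, 1.8]
grip_width: 0.0618
grip_force: 0.7
```

Call:
servo_tool:
  rows: [0.5,0,0,0,0,0.5,0,0,0,0,0.5,0,0,-0.02,0,0.5,0,0,-0.03,0,0.5,0,0,-0.03,0]

```text
time: 6.9
position: [0.6151, 0.288, 0.0915]
tool_rot: [0.528, 0.849, -0.001, -0.001]
ft_force: [0.7, 0.2, -1.4]
grip_width: 0.0599
grip_force: 20.0
```

Call:
servo_tool:
  rows: [0.5,0,0,-0.03,-6.65,0.5,0,0,-0.03,-6.65,0.5,0,0,-0.02,-6.65,0.5,0,0,-0.02,-6.65,0.5,0,0,-0.01,-6.65]

```text
time: 7.32
position: [0.6175, 0.2888, 0.2054]
tool_rot: [0.261, 0.965, 0.001, 0.002]
ft_force: [1.2, 0.0, -0.3]
grip_width: 0.0597
grip_force: 20.0
```

Call:
servo_tool:
  rows: [0.5,0,0,0,-6.65,0.5,0,0,0,-6.65,0.5,0,0,0,-6.65,0.5,0,0,0,-6.65,0.5,0,0,0,-6.65]

```text
time: 7.73
position: [0.616, 0.2883, 0.2019]
tool_rot: [-0.026, 1.0, -0.0, -0.0]
ft_force: [-0.1, -0.4, -1.0]
grip_width: 0.0598
grip_force: 20.0
```

Call:
servo_tool:
  rows: [0.5,0.023,-0.019,0,-6.6,0.5,0.03,-0.025,0,0,0.5,0.03,-0.025,0,0,0.5,0.03,-0.025,0,0,0.5,0,0,0,0]

```text
time: 8.15
position: [0.5088, 0.1755, 0.2006]
tool_rot: [-0.08, 0.997, -0.001, -0.007]
ft_force: [-0.5, -0.2, -2.0]
grip_width: 0.0596
grip_force: 20.0
```

Call:
servo_tool:
  rows: [0.5,0,0,0,0,0.5,0,0,0,0,0.5,0,0,0,0]

```text
time: 8.4
position: [0.5193, 0.1804, 0.2029]
tool_rot: [-0.081, 0.997, 0.0, 0.001]
ft_force: [0.6, 0.5, -1.2]
grip_width: 0.0598
grip_force: 20.0
```

```bash
python3 - <<'E'
from h import *
o,M=tool(); print(o['time'],o['position'],np.degrees(np.arctan2(M[1,0],M[0,0])),o['grip_width'],o['grip_force'])
p=robot.camera('wrist'); save(p,'w6');pts(p,['gland_fixture','nest_centre','front_stop','rear_stop','swing_axis','swing_grip'])
i=cv2.imread('pics/w6.png'); cv2.imwrite('pics/w6c.png',cv2.resize(i[60:320,0:300],None,fx=2.3,fy=2.3,interpolation=cv2.INTER_CUBIC))
E
```

```text
8.4 [0.51926263 0.18035737 0.20289619] -170.67556040440192 0.05984330695560434 19.993850325699896
gland_fixture [([0.5197, 0.0668, 0.0014], 0.56), ([0.5235, 0.4251, 0.0047], 0.47)]
nest_centre [([0.5223, 0.0617, 0.0169], 0.75)]
front_stop [([0.4721, 0.0524, 0.0169], 0.78)]
rear_stop [([0.571, 0.0681, 0.0352], 0.69)]
swing_axis []
swing_grip [([0.6096, -0.0131, 0.0608], 0.33)]
```

View pics/w6c.png

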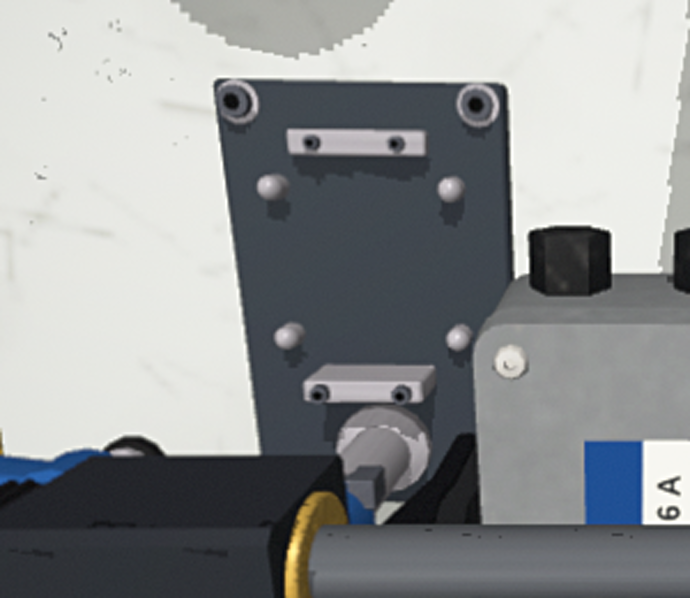

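Four pins are visible in the crop at (270,187), (451,189), (288,336) and (459,337). Front plate corners are at (217,80) and (506,85), and the box is held at the right.

```bash
cat > fx.py <<'E'
from h import *
def fit(A,B):
    a=A-A.mean(0);b=B-B.mean(0); th=np.arctan2((a[:,0]*b[:,1]-a[:,1]*b[:,0]).sum(),(a*b).sum())
    r=np.array([[np.cos(th),-np.sin(th)],[np.sin(th),np.cos(th)]]); t=B.mean(0)-r@A.mean(0)
    return th,t,r,B-(A@r.T+t)
E
python3 - <<'E'
from fx import *
o,M=tool(); p=robot.camera('wrist'); print(o['position'])
f=lambda uv:np.array(uv)/2.3+[0,60]
pin=ground(p,o,f([(270,187),(451,189),(288,336),(459,337)]),.020)
cor=ground(p,o,f([(217,80),(507,85)]),.012)
F=np.array([(-32,-37),(-32,37),(32,-37),(32,37),(-75,-60),(-75,60)])/1e3
for s,B in((slice(0,4),pin),(slice(0,6),np.r_[pin,cor])):
    th,t,r,e=fit(F[s],B); print(np.degrees(th),t,(e*1e3).round(1).tolist())
uv=f([(510,361)])
g=ground(p,o,uv,o['position'][2]-.0135+.045); print('screw in tool',(M.T@np.r_[g[0]-o['position'][:2],0])*1e3)
psi=np.degrees(np.arctan2(M[1,0],M[0,0]))%360
d=M.T@np.r_[t-o['position'][:2],0]; print('psi',psi,'turn',psi-180-np.degrees(th),'shift',d)
E
```

```text
[0.5177907  0.18007277 0.2024128 ]
9.014247590272122 [0.52091701 0.0628105 ] [[0.3, -0.2], [0.4, 0.2], [-0.3, 0.0], [-0.3, -0.0]]
8.474245387453157 [0.52141368 0.06326514] [[0.2, -0.9], [-0.4, -0.6], [-0.5, -0.1], [-1.2, -0.3], [1.0, 2.1], [1.0, -0.3]]
screw in tool [ 3.58546466e+01 -2.22661077e+01 -1.40775162e-03]
psi 189.33639447261123 turn 0.8621490851580749 shift [ 1.53747899e-02 -1.15848024e-01 -1.86960800e-06]
```

Call:
servo_tool:
  rows: [0.5,0.004,-0.029,0.01,0.3,0.5,0.004,-0.029,0.02,0,0.5,0.003,-0.029,0.03,0,0.5,0.003,-0.029,0.03,0,0.5,0,0,0.02,0]

```text
time: 9.22
position: [0.5224, 0.0589, 0.091]
tool_rot: [-0.077, 0.997, -0.001, -0.0]
ft_force: [0.9, -0.4, -0.7]
grip_width: 0.0598
grip_force: 20.0
```

Call:
servo_tool:
  rows: [0.5,0,0,0.01,0,0.5,0,0,0,0,0.5,0,0,0,0,0.5,0,0,0,0,0.5,0,0,0,0]

```text
time: 9.63
position: [0.5231, 0.0639, 0.0842]
tool_rot: [-0.079, 0.997, -0.0, 0.002]
ft_force: [0.5, 0.1, -0.3]
grip_width: 0.06
grip_force: 20.0
```

```bash
python3 - <<'E'
from h import *
for k in range(3):
    o,M=tool(); p=robot.camera('wrist'); print(o['time'],o['position'],np.degrees(np.arctan2(M[1,0],M[0,0]))%360,np.degrees(o['q']).round(1))
save(p,'w7')
i=cv2.imread('pics/w7.png'); cv2.imwrite('pics/w7c.png',cv2.resize(i[20:280,120:440],None,fx=2.3,fy=2.3,interpolation=cv2.INTER_CUBIC))
E
```

```text
9.6333 [0.52312373 0.06394339 0.08419441] 189.0953794350791 [  -5.2   34.9  103.     0.    42.  -104.3]
9.6833 [0.52300421 0.0638726  0.08418953] 189.08716248876183 [  -5.2   34.9  103.     0.    41.9 -104.3]
9.7333 [0.52288371 0.06378926 0.08407298] 189.07726344472815 [  -5.2   34.9  103.     0.    41.9 -104.3]
```

View pics/w7c.png

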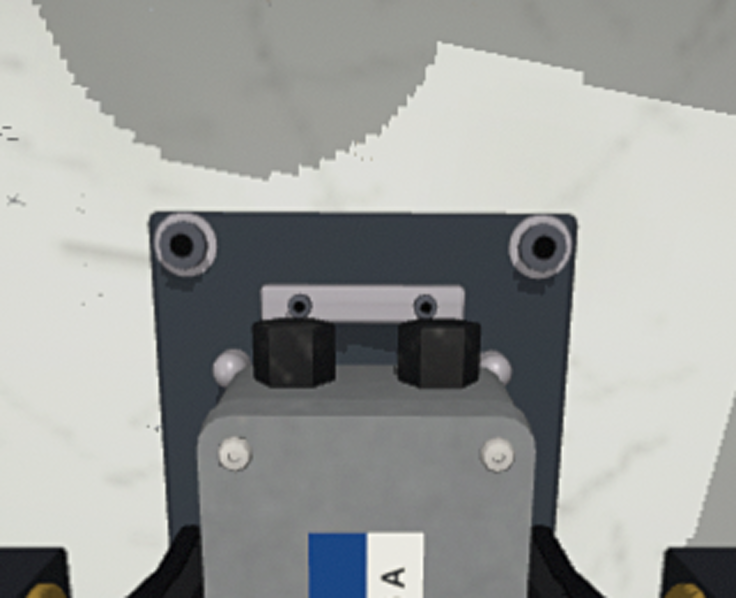

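Glands point at the front stop: bar corners at (262,287)–(464,322), plate corners at (151,213) and (577,213), lid screws at (234,454) and (498,454).

```bash
python3 - <<'E'
from fx import *
o,M=tool(); p=robot.camera('wrist')
f=lambda uv:np.array(uv)/2.3+[120,20]
def t(uv,z):
    g=ground(p,o,f(uv),z); return (((np.c_[g-o['position'][:2],0*g[:,0]])@M)[:,:2]*1e3).round(1)
print(o['position'])
print('bar (x55.5,y+-28)',t([(262,287),(464,287)],.020).tolist(),'inner 45.5',t([(363,322)],.020).tolist())
print('corners (75,60)',t([(151,213),(577,213)],.012).tolist())
print('pins (32,37)',t([(230,367),(496,367)],.020).tolist())
print('screws (34,22)',t([(234,454),(498,454)],o['position'][2]-.0135+.045).tolist())
E
```

```text
[0.52265803 0.06368828 0.08387233]
bar (x55.5,y+-28) [[54.9, -28.4], [54.9, 26.5]] inner 45.5 [[45.4, -0.9]]
corners (75,60) [[74.1, -59.2], [74.2, 57.8]]
pins (32,37) [[32.9, -38.1], [32.9, 36.2]]
screws (34,22) [[35.8, -22.2], [35.8, 21.8]]
```

Call:
servo_tool:
  rows: [0.5,-0.0015,-0.0007,0,0,0.5,0,0,0.02,0,0.5,0,0,0.015,0,0.5,0,0,0.005,0,0.5,0,0,0.004,0]

```text
time: 10.25
position: [0.5233, 0.0627, 0.0382]
tool_rot: [-0.078, 0.997, 0.0, -0.001]
ft_force: [-0.4, -0.1, -1.3]
grip_width: 0.0596
grip_force: 20.0
```

Call:
servo_tool:
  rows: [0.5,0,0,0.003,0,0.5,0,0,0.003,0,0.5,0,0,0.003,0,0.5,0,0,0,0,0.5,0,0,0,0]

```text
time: 10.67
position: [0.5238, 0.0627, 0.03]
tool_rot: [-0.078, 0.997, -0.0, 0.0]
ft_force: [0.1, 0.3, -1.2]
grip_width: 0.0597
grip_force: 20.0
```

Call:
servo_tool:
  rows: [0.5,0,0,0.002,0,0.5,0,0,0.0015,0,0.5,0,0,0.001,0,0.5,0,0,0,0,0.5,0,0,0,0]

```text
time: 11.08
position: [0.5236, 0.0627, 0.0253]
tool_rot: [-0.078, 0.997, 0.0, -0.0]
ft_force: [0.7, 0.3, -0.7]
grip_width: 0.06
grip_force: 20.0
```

Call:
servo_tool:
  rows: [0.5,0,0,0.001,0,0.5,0,0,0,0,0.5,0,0,0,0]

```text
time: 11.33
position: [0.5236, 0.0627, 0.0252]
tool_rot: [-0.079, 0.997, -0.0, 0.0]
ft_force: [-1.9, -0.2, 6.2]
grip_width: 0.0599
grip_force: 20.0
```

Call:
servo_tool:
  rows: [-0.6,0,0,0,0,-0.9,0,0,0,0,-1,0,0,0,0,-1,0,0,0,0,-1,0,0,0,0]

```text
time: 11.75
position: [0.5236, 0.0627, 0.0242]
tool_rot: [-0.078, 0.997, 0.0, -0.0]
ft_force: [-0.2, -0.3, 0.0]
grip_width: 0.0835
grip_force: 0.0
```

Call:
servo_tool:
  rows: [-1,0,0,-0.01,0,-1,0,0,-0.03,0,-1,0,0,-0.04,0,-1,0,0,-0.04,0,-1,0,0,-0.04,0]

```text
time: 12.17
position: [0.5229, 0.0627, 0.1864]
tool_rot: [-0.078, 0.997, 0.0, -0.0]
ft_force: [0.6, -0.4, 0.5]
grip_width: 0.0868
grip_force: 0.0
```

Call:
servo_tool:
  rows: [-1,0,0,-0.02,0,-1,0,0,0,0,-1,0,0,0,0,-1,0,0,0,0,-1,0,0,0,0]

```text
time: 12.58
position: [0.5222, 0.0628, 0.2028]
tool_rot: [-0.078, 0.997, 0.0, -0.002]
ft_force: [-0.0, -0.5, -0.1]
grip_width: 0.0873
grip_force: 0.0
```

```bash
python3 - <<'E'
from h import *
o,M=tool(); p=robot.camera('wrist'); save(p,'w8'); print(o['time'],o['position'],o['grip_width'])
pts(p,['relay_box','swing_grip','knob_grip'])
p=robot.camera('scene');pts(p,['relay_box','swing_grip','swing_axis','knob_grip'])
save(p,'s8')
a=cv2.imread('pics/w8.png')[60:420,60:500];b=cv2.imread('pics/s8.png')[140:290,240:400]
b=cv2.resize(b,(384,360),interpolation=cv2.INTER_CUBIC); cv2.imwrite('pics/c8.png',cv2.resize(np.hstack([a[:,:416],b]),None,fx=1,fy=1))
E
```

```text
12.5833 [0.52221557 0.06279236 0.20282599] 0.08729459336787138
relay_box [([0.5157, 0.0594, 0.015], 0.8)]
swing_grip []
knob_grip [([0.61, -0.0101, 0.1312], 0.92)]
relay_box [([0.516, 0.063, 0.0139], 0.74), ([0.362, 0.0803, 0.0018], 0.37)]
swing_grip [([0.6097, -0.0692, 0.1332], 0.71)]
swing_axis [([0.6063, 0.0755, 0.0955], 0.82)]
knob_grip [([0.6078, -0.0111, 0.1297], 0.82)]
```

View pics/c8.png

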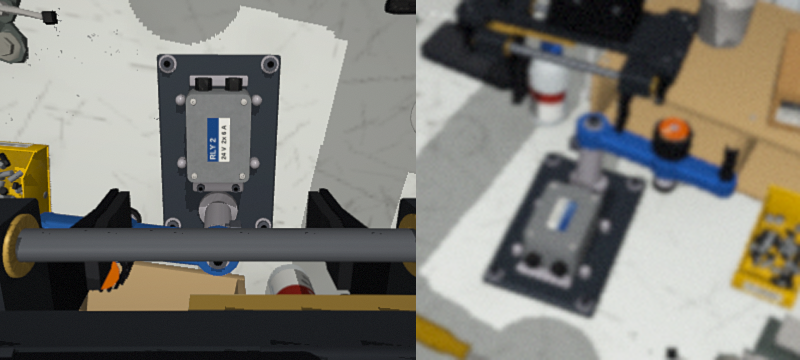

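The box sits flat in the nest between its pins, at crop (220,135), with glands over the front stop. The blue arm is still swung aside. Next I check the clearance behind the handle to the cardboard riser.

```bash
python3 - <<'E'
from h import *
p=robot.camera('top'); save(p,'t9')
Rm=cv2.Rodrigues(p['rvec'])[0]; c=-Rm.T@np.ravel(p['tvec'])
def gp(uv,z):
    n=cv2.undistortPoints(np.float64(uv).reshape(-1,1,2),p['intrinsics'],p['dist'])[:,0]
    d=np.c_[n,np.ones(len(n))]@Rm; return (c+d*((z-c[2])/d[:,2])[:,None])[:,:2]
im=p['pixels'].astype(int)
for col in(285,350,380): print(col,[im[r,col].tolist() for r in range(154,176,2)])
print('z0',gp([(285,168),(390,168)],0).round(3).tolist(),'z.1',gp([(285,163),(390,163)],.1).round(3).tolist())
pts(p,['swing_grip','knob_grip']); pts(robot.camera('scene'),['swing_grip'])
o,M=tool(); tgt=np.array([.640,-.0695,.24]); print(M.T@(tgt-o['position']),o['position'])
E
```

```text
285 [[160, 132, 87], [161, 133, 87], [161, 132, 87], [162, 133, 88], [127, 103, 68], [161, 132, 87], [162, 134, 88], [153, 132, 97], [177, 176, 163], [177, 177, 163], [155, 155, 143]]
350 [[63, 62, 58], [112, 90, 62], [163, 135, 89], [165, 137, 90], [150, 124, 82], [163, 135, 90], [164, 136, 90], [158, 132, 88], [179, 140, 30], [114, 85, 16], [123, 94, 20]]
380 [[163, 134, 89], [163, 135, 89], [164, 136, 90], [164, 136, 91], [162, 134, 89], [164, 137, 90], [165, 138, 91], [163, 135, 90], [185, 185, 172], [184, 185, 171], [183, 184, 169]]
z0 [[0.691, 0.099], [0.694, -0.252]] z.1 [[0.684, 0.103], [0.687, -0.225]]
swing_grip [([0.6135, -0.0656, 0.1344], 0.59), ([0.5217, 0.0645, 0.0019], 0.42)]
knob_grip []
swing_grip [([0.6124, -0.0679, 0.134], 0.7)]
[-0.09423375 -0.14877013 -0.03562182] [0.52365203 0.06268992 0.20435675]
```

Call:
servo_tool:
  rows: [1,-0.0182,-0.0297,0,0,1,-0.0182,-0.0297,0,0,1,-0.0182,-0.0297,0,0,1,-0.0182,-0.0297,0,0,1,-0.0182,-0.0297,0,0]
  newtons: 20

```text
time: 13.7
position: [0.6376, -0.071, 0.2044]
tool_rot: [-0.079, 0.997, 0.0, 0.0]
ft_force: [-0.0, 0.6, -0.2]
grip_width: 0.0612
grip_force: 0.0
```

Call:
servo_tool:
  rows: [1,0,0,0,3.9,1,0,0,0,3.8,1,0,0,0,0,1,0,0,0,0,1,0,0,0,0]

```text
time: 14.12
position: [0.6364, -0.0694, 0.2043]
tool_rot: [-0.012, 1.0, 0.0, -0.0]
ft_force: [0.1, -0.1, 0.3]
grip_width: 0.028
grip_force: 0.0
```

```bash
python3 - <<'E'
from h import *
o,M=tool(); p=robot.camera('wrist'); save(p,'w9'); print(o['time'],o['position'],np.degrees(np.arctan2(M[1,0],M[0,0]))%360,o['grip_width'])
pts(p,['swing_grip','knob_grip'])
E
```

```text
14.1167 [ 0.6364478  -0.06936882  0.20426042] 181.4075368644619 0.0280313172647243
swing_grip [([0.6115, -0.0687, 0.1348], 0.73)]
knob_grip [([0.6079, -0.0081, 0.1305], 0.62), ([0.4719, 0.0549, 0.0177], 0.55)]
```

Call:
servo_tool:
  rows: [1,-0.002,0,0,0,1,0,0,0.02,0,1,0,0,0.03,0,1,0,0,0.03,0,1,0,0,0.01,0]

```text
time: 14.68
position: [0.6361, -0.0687, 0.1104]
tool_rot: [-0.012, 1.0, 0.001, -0.003]
ft_force: [-1.1, 0.0, -0.6]
grip_width: 0.0004
grip_force: 0.0
```

Call:
servo_tool:
  rows: [1,0.0,0,0,0,1,0,0,0,0,1,0,0,0,0]

```text
time: 14.93
position: [0.6402, -0.07, 0.116]
tool_rot: [-0.011, 1.0, -0.001, 0.002]
ft_force: [0.8, -0.3, -0.5]
grip_width: 0.0005
grip_force: 0.0
```

Call:
servo_tool:
  rows: [1,0.006,0,0,0,1,0.006,0,0,0,1,0,0,0,0,1,0.0102,-0.0009,0,4,1,0.0102,-0.0009,0,4]

```text
time: 15.35
position: [0.6072, -0.0716, 0.1154]
tool_rot: [0.06, 0.998, -0.0, 0.002]
ft_force: [1.0, 2.0, 1.7]
grip_width: 0.0006
grip_force: 0.7
```

Call:
servo_tool:
  rows: [1,0.0102,-0.0009,0,4,1,0.0102,-0.0009,0,4,1,0.0102,-0.0009,0,4,1,0.0102,-0.0009,0,4,1,0.0102,-0.0009,0,4]

```text
time: 15.77
position: [0.5568, -0.0628, 0.1154]
tool_rot: [0.233, 0.972, 0.0, 0.002]
ft_force: [2.5, 1.9, 0.7]
grip_width: 0.0001
grip_force: 1.1
```

```bash
python3 - <<'E'
from h import *
o,M=tool(); p=robot.camera('scene'); print(o['time'],o['position'],np.degrees(np.arctan2(M[1,0],M[0,0]))%360)
A=np.array([.6064,.0764])
for q in(p,robot.camera('wrist'),robot.camera('top')):
  for n in('swing_grip','knob_grip'):
    for d in robot.place_of(q,n)[:1]: v=d['at'][:2]-A; print(n,d['score'],d['at'],np.degrees(np.arctan2(v[1],v[0])),np.hypot(*v))
print('pivot in tool',M.T@np.r_[A-o['position'][:2],0])
E
```

```text
15.7667 [ 0.55678226 -0.06281354  0.11538804] 153.04817566808825
swing_grip 0.89 [0.5394, -0.0558, 0.1301] -116.87625029887707 0.14820877167023552
knob_grip 0.7 [0.568, -0.0008, 0.1296] -116.44618043577809 0.08622296677799951
swing_grip 0.85 [0.5391, -0.0503, 0.1347] -117.97616790895052 0.14346490860137193
knob_grip 0.69 [0.5645, 0.0025, 0.1304] -119.5524739418357 0.08495186872576732
swing_grip 0.88 [0.5425, -0.052, 0.1357] -116.45785620483757 0.14342165108518312
knob_grip 0.43 [0.5646, -0.0028, 0.1358] -117.82409638425331 0.08955378272300955
pivot in tool [0.01886856 0.14658197 0.00018426]
```

Call:
servo_tool:
  rows: [1,0.0102,-0.0009,0,4,1,0.0102,-0.0009,0,4,1,0.0102,-0.0009,0,4,1,0.0102,-0.0009,0,4,1,0.0102,-0.0009,0,4]

```text
time: 16.63
position: [0.5127, -0.0381, 0.1145]
tool_rot: [0.398, 0.917, 0.0, 0.001]
ft_force: [1.4, 0.3, -0.4]
grip_width: 0.0001
grip_force: 0.7
```

Call:
servo_tool:
  rows: [1,0.0102,-0.0009,0,4,1,0.0102,-0.0009,0,4,1,0.0102,-0.0009,0,4,1,0.0102,-0.0009,0,4,1,0.0077,-0.0007,0,3]

```text
time: 17.05
position: [0.4807, -0.0009, 0.1145]
tool_rot: [0.544, 0.839, 0.0, 0.001]
ft_force: [1.5, -0.0, 0.1]
grip_width: 0.0006
grip_force: 0.6
```

```bash
python3 - <<'E'
from h import *
o,M=tool(); p=robot.camera('scene'); print(o['time'],o['position'],np.degrees(np.arctan2(M[1,0],M[0,0]))%360,M.T@o['ft_force'])
A=np.array([.6064,.0764])
for q in(p,robot.camera('wrist'),robot.camera('top')):
  for n in('swing_grip','knob_grip'):
    for d in robot.place_of(q,n)[:1]: v=d['at'][:2]-A; print(n,d['score'],d['at'],np.degrees(np.arctan2(v[1],v[0])),np.hypot(*v))
  pts(q,['relay_box'])
print('pivot in tool',M.T@np.r_[A-o['position'][:2],0])
E
```

```text
17.05 [ 0.48074343 -0.00093606  0.11445816] 114.13791832319683 [-0.63952763  1.40802314 -0.06582589]
relay_box [([0.5155, 0.0609, 0.0127], 0.84), ([0.5908, 0.5334, 0.0007], 0.62)]
swing_grip 0.83 [0.4751, 0.0216, 0.1338] -157.3460599275901 0.14227694823828632
knob_grip 0.56 [0.5296, 0.0449, 0.1324] -157.69870713468194 0.08300897541832457
relay_box [([0.5169, 0.0587, 0.0136], 0.62)]
swing_grip 0.5 [0.4764, 0.0204, 0.1349] -156.6951094607969 0.14154857823376402
knob_grip 0.53 [0.6054, 0.0776, 0.0959] 129.80557109226507 0.0015620499351813365
relay_box [([0.5943, 0.5301, -0.0016], 0.97), ([0.5173, 0.0595, 0.0133], 0.65)]
pivot in tool [0.01918877 0.1462949  0.00017842]
```

Call:
servo_tool:
  rows: [1,0.0102,-0.0009,0,4,1,0.0102,-0.0009,0,4,1,0.0077,-0.0007,0,3,1,0.0051,-0.0005,0,2,1,0.002,0,0,0.5]

```text
time: 18.07
position: [0.4663, 0.0314, 0.1145]
tool_rot: [0.637, 0.77, 0.0, 0.001]
ft_force: [0.8, -0.5, 0.4]
grip_width: 0.0005
grip_force: 0.5
```

Call:
servo_tool:
  rows: [1,0.002,0,0,0.5,1,0.001,0,0,0,1,0.001,0,0,0]

```text
time: 18.32
position: [0.4655, 0.0348, 0.1144]
tool_rot: [0.641, 0.768, 0.0, 0.0]
ft_force: [0.9, -1.0, 1.3]
grip_width: 0.0005
grip_force: 0.5
```

Call:
servo_tool:
  rows: [1,0.001,0,0,0,1,0.001,0,0,0,1,0,0,0,0]

```text
time: 18.57
position: [0.4652, 0.0363, 0.1144]
tool_rot: [0.64, 0.768, -0.0, 0.001]
ft_force: [0.5, -3.2, 0.5]
grip_width: 0.0003
grip_force: 1.9
```

Call:
servo_tool:
  rows: [1,0.001,0,0,0,1,0.001,0,0,0,1,0,0,0,0]

```text
time: 18.82
position: [0.4653, 0.0367, 0.1145]
tool_rot: [0.64, 0.768, -0.001, 0.002]
ft_force: [0.0, -11.2, -0.4]
grip_width: 0.0001
grip_force: 4.6
```

The arm is against its stop (11 N). I'll back off, rise and look at the knob.

Call:
servo_tool:
  rows: [1,-0.01,0,0,0,1,-0.01,0,0,0,1,0,0,-0.035,0,1,0,0,-0.035,0,1,0,0,-0.03,0]

```text
time: 19.23
position: [0.4675, 0.0191, 0.2151]
tool_rot: [0.641, 0.767, -0.0, -0.001]
ft_force: [1.0, -0.9, 0.2]
grip_width: 0.0005
grip_force: 0.0
```

Call:
servo_tool:
  rows: [-0.33,0,0,0,-7.1,-0.33,0,0,0,-7.1,-0.33,0,0,0,-7.1,-0.33,0,0,0,-7.1,-0.33,0,0,0,-7.1]

```text
time: 19.65
position: [0.4675, 0.0193, 0.2141]
tool_rot: [0.374, 0.928, 0.0, -0.001]
ft_force: [0.6, 0.6, -0.2]
grip_width: 0.0259
grip_force: 0.0
```

Call:
servo_tool:
  rows: [-0.33,0,0,0,-7.1,-0.33,0,0,0,-7.1,-0.33,0,0,0,-7.1,-0.33,0,0,0,-7.1,-0.33,0,0,0,-7.1]

```text
time: 20.07
position: [0.4674, 0.0193, 0.2139]
tool_rot: [0.073, 0.997, 0.001, -0.001]
ft_force: [-0.4, 1.0, 0.2]
grip_width: 0.0555
grip_force: 0.0
```

Call:
servo_tool:
  rows: [-0.33,0,0,0,-7.1,-0.33,0,0,0,-7.1,-0.33,0,0,0,0,-0.33,0,0,0,0,-0.33,0,0,0,0]

```text
time: 20.48
position: [0.4677, 0.0193, 0.2141]
tool_rot: [-0.046, 0.999, 0.0, -0.0]
ft_force: [0.2, -0.7, -0.1]
grip_width: 0.0582
grip_force: 0.0
```

```bash
cat > k.py <<'E'
from h import *
o,M=tool(); p=robot.camera('wrist'); print(o['time'],o['position'],np.degrees(np.arctan2(M[1,0],M[0,0]))%360,np.degrees(o['q']).round(1),o['grip_width'])
A=np.array([.6064,.0764])
for q in(p,robot.camera('scene'),robot.camera('top')):
  for n in('swing_grip','knob_grip'):
    for d in robot.place_of(q,n)[:1]: v=d['at'][:2]-A; print(n,d['score'],d['at'],np.degrees(np.arctan2(v[1],v[0])),np.hypot(*v))
  pts(q,['relay_box'])
print('to (.5225,.063)',M.T@(np.r_[.5225,.063,.2]-o['position']))
E
python3 k.py
```

```text
20.4833 [0.46774256 0.01927942 0.21411325] 185.33042493266078 [ -11.4   18.9  104.5    0.    56.7 -106.7] 0.058196536104874005
swing_grip 0.91 [0.4612, 0.0539, 0.1329] -171.1915790757344 0.1469329438893811
knob_grip 0.97 [0.5208, 0.066, 0.1312] -173.07278187399086 0.08622946132268253
relay_box [([0.5132, 0.0601, 0.0127], 0.62)]
swing_grip 0.68 [0.463, 0.0513, 0.1331] -170.07181610745283 0.14558011540042137
knob_grip 0.83 [0.5222, 0.0622, 0.132] -170.42736645443287 0.08538899226481132
relay_box [([0.5167, 0.0597, 0.0119], 0.66), ([0.5197, 0.0637, 0.0069], 0.37)]
knob_grip 0.55 [0.5224, 0.0614, 0.1331] -169.8753283446022 0.08532877591996742
relay_box [([0.5951, 0.531, -0.0029], 0.76), ([0.5171, 0.0637, 0.0097], 0.37)]
to (.5225,.063) [-0.0585916   0.03843556  0.01409903]
```

Call:
servo_tool:
  rows: [-0.33,-0.0295,0.0193,0,0,-0.33,-0.029,0.0192,0,0,-0.33,0,0,0.01,-7,-0.33,0,0,0.01,-7,-0.33,0,0,0,-7]

```text
time: 21.5
position: [0.5216, 0.0638, 0.1924]
tool_rot: [-0.233, 0.973, 0.001, -0.002]
ft_force: [-0.4, -0.1, -0.9]
grip_width: 0.0581
grip_force: 0.0
```

Call:
servo_tool:
  rows: [-0.33,0,0,0,-7,-0.33,0,0,0,-7,-0.33,0,0,0,-7,-0.33,0,0,0,-6,-0.33,0,0,0,0]

```text
time: 21.92
position: [0.5226, 0.0633, 0.1942]
tool_rot: [-0.451, 0.893, 0.0, -0.0]
ft_force: [-0.9, 0.0, 0.7]
grip_width: 0.0581
grip_force: 0.0
```

Call:
servo_tool:
  rows: [-0.33,0,0,0,0,-0.33,0,0,0,0,-0.33,0,0,0,0]

```text
time: 22.17
position: [0.5225, 0.0632, 0.1943]
tool_rot: [-0.449, 0.893, -0.0, 0.0]
ft_force: [-0.5, -0.5, 0.3]
grip_width: 0.0581
grip_force: 0.0
```

```bash
python3 - <<'E'
from h import *
o,M=tool(); p=robot.camera('wrist'); save(p,'w10'); print(o['time'],o['position'],np.degrees(np.arctan2(M[1,0],M[0,0]))%360,np.degrees(o['q'][5]))
pts(p,['knob_grip'])
hsv=cv2.cvtColor(p['pixels'],cv2.COLOR_RGB2HSV); m=cv2.inRange(hsv,(6,170,120),(16,255,255)); n,l,s,c=cv2.connectedComponentsWithStats(m); k=1+s[1:,4].argmax(); print(s[k],c[k])
g=ground(p,o,[c[k]],.142)[0]; print('orange',g,M.T@np.r_[g-o['position'][:2],0])
E
```

```text
22.1667 [0.52254832 0.06322917 0.19431891] 233.4112769346386 -148.68617873311146
knob_grip [([0.5224, 0.0658, 0.1337], 0.98)]
[ 255  214   45   43 1300] [277.04461538 233.98      ]
orange [0.52333937 0.06216255] [ 3.84910195e-04 -1.27094506e-03  1.56521936e-08]
```

View pics/w10.png

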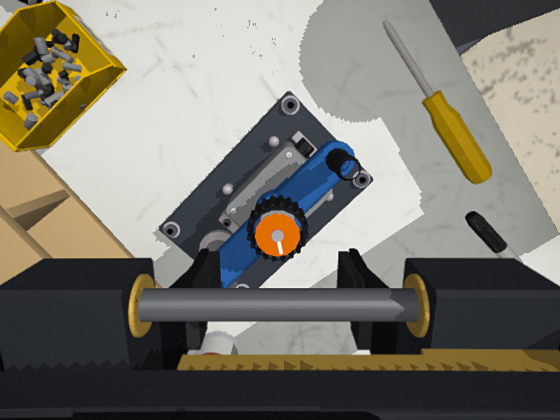

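The knob's orange top is at (277,234), centred between the fingers. The arm lies along the box and the handle is clear at (343,162). Descending to grip it.

Call:
servo_tool:
  rows: [-0.33,0.0003,-0.001,0.02,0,-0.33,0,0,0.03,0,-0.33,0,0,0.022,0,-0.33,0,0,0.01,0,-0.33,0,0,0,0]

```text
time: 22.68
position: [0.5215, 0.0625, 0.1102]
tool_rot: [-0.45, 0.893, 0.001, -0.002]
ft_force: [0.2, 0.8, 0.2]
grip_width: 0.0581
grip_force: 0.0
```

Call:
servo_tool:
  rows: [0.6,0,0,0,0,0.6,0,0,0,0,0.6,0,0,0,0,0.6,0,0,0,0,0.6,0,0,0,0]
  newtons: 25

```text
time: 23.1
position: [0.5236, 0.0625, 0.1135]
tool_rot: [-0.45, 0.893, -0.0, 0.001]
ft_force: [-1.0, 0.7, 4.3]
grip_width: 0.0393
grip_force: 25.0
```

Call:
servo_tool:
  rows: [0.6,0,0,0.0002,4,0.6,0,0,0.0002,7,0.6,0,0,0.0002,7,0.6,0,0,0.0002,7,0.6,0,0,0.0002,7]

```text
time: 23.52
position: [0.5237, 0.0623, 0.1124]
tool_rot: [-0.184, 0.983, -0.0, 0.001]
ft_force: [-1.9, 0.3, 4.1]
grip_width: 0.039
grip_force: 25.0
```

```bash
cat > m.py <<'E'
from h import *
o,M=tool(); print(o['time'],o['position'],np.degrees(np.arctan2(M[1,0],M[0,0]))%360,'F',np.round(o['ft_force'],1),'M',np.round(o['moment'],3),o['grip_width'],np.round(o['joint_torque'][5],3))
E
python3 m.py
```

```text
23.5167 [0.52369409 0.06233537 0.11243774] 201.17972267885955 F [-1.9  0.3  4.1] M [0.011 0.217 0.072] 0.039004040394779706 -0.905
```

Call:
servo_tool:
  rows: [0.6,0,0,0.0002,7,0.6,0,0,0.0002,7,0.6,0,0,0.0002,7,0.6,0,0,0.0002,7,0.6,0,0,0.0002,7]

```text
time: 23.93
position: [0.5237, 0.0621, 0.1113]
tool_rot: [0.12, 0.993, -0.0, 0.001]
ft_force: [-1.4, -0.2, 4.3]
grip_width: 0.0393
grip_force: 25.0
```

```bash
python3 m.py
```

```text
23.9333 [0.52366147 0.06214699 0.11128326] 166.1891428396164 F [-1.4 -0.2  4.3] M [-0.152  0.136  0.041] 0.03931410113915581 -0.903
```

Call:
servo_tool:
  rows: [0.6,0,0,0.0002,7,0.6,0,0,0.0002,7,0.6,0,0,0.0002,7]

```text
time: 24.18
position: [0.5236, 0.0621, 0.1106]
tool_rot: [0.299, 0.954, -0.0, 0.001]
ft_force: [-0.5, -1.8, 3.0]
grip_width: 0.0394
grip_force: 25.0
```

```bash
python3 m.py
```

```text
24.1833 [0.52356238 0.06210139 0.11061006] 145.19537436275218 F [-0.5 -1.8  3. ] M [-0.26   0.178  0.049] 0.03943229571323566 -0.901
```

Call:
servo_tool:
  rows: [0.6,0,0,0,6,0.6,0,0,0,6]

```text
time: 24.35
position: [0.5235, 0.0621, 0.1103]
tool_rot: [0.397, 0.918, -0.0, 0.001]
ft_force: [0.2, -0.7, 0.3]
grip_width: 0.0395
grip_force: 25.0
```

```bash
python3 m.py
```

```text
24.35 [0.52346618 0.06213513 0.11027657] 133.237537461593 F [ 0.2 -0.7  0.3] M [-0.176  0.005  0.106] 0.03946146923752656 -0.749
```

Call:
servo_tool:
  rows: [0.6,0,0,0,6,0.6,0,0,0,6]

```text
time: 24.52
position: [0.5234, 0.0622, 0.1099]
tool_rot: [0.491, 0.871, -0.0, 0.001]
ft_force: [0.6, -1.0, -2.6]
grip_width: 0.0395
grip_force: 25.0
```

```bash
python3 m.py
```

```text
24.5167 [0.52339141 0.06218508 0.10991554] 121.23644266228051 F [ 0.6 -1.  -2.6] M [-0.141 -0.096  0.051] 0.03950961813079655 -0.753
```

Call:
servo_tool:
  rows: [0.6,0,0,0,6,0.6,0,0,0,6]

```text
time: 24.68
position: [0.5233, 0.0622, 0.1097]
tool_rot: [0.579, 0.815, -0.0, 0.0]
ft_force: [0.9, -0.5, -2.8]
grip_width: 0.0393
grip_force: 25.0
```

```bash
python3 m.py
```

```text
24.6833 [0.52329787 0.06220086 0.10973028] 109.2535512515706 F [ 0.9 -0.5 -2.8] M [-0.2   -0.025  0.09 ] 0.03934036100912715 -0.678
```

Call:
servo_tool:
  rows: [0.6,0,0,0,6,0.6,0,0,0,6]

```text
time: 24.85
position: [0.5233, 0.0622, 0.1097]
tool_rot: [0.661, 0.75, -0.0, 0.0]
ft_force: [-0.1, -0.8, -2.1]
grip_width: 0.0394
grip_force: 25.0
```

```bash
python3 m.py
```

```text
24.85 [0.52326799 0.0622116  0.10973138] 97.25004046545651 F [-0.1 -0.8 -2.1] M [-0.202  0.025  0.122] 0.03944901760535757 -0.716
```

Call:
servo_tool:
  rows: [0.6,0,0,0,6,0.6,0,0,0,6]

```text
time: 25.02
position: [0.5232, 0.0622, 0.1097]
tool_rot: [0.736, 0.677, -0.0, 0.0]
ft_force: [-0.2, -0.3, -2.7]
grip_width: 0.0393
grip_force: 25.0
```

```bash
python3 m.py
```

```text
25.0167 [0.52320357 0.06218782 0.10973202] 85.24636402825205 F [-0.2 -0.3 -2.7] M [-0.214  0.121  0.12 ] 0.03927919851585282 -0.731
```

Call:
servo_tool:
  rows: [0.6,0,0,0,6,0.6,0,0,0,6,0.6,0,0,0,5]

```text
time: 25.27
position: [0.5231, 0.0622, 0.1097]
tool_rot: [0.828, 0.561, -0.0, 0.0]
ft_force: [0.2, -0.6, -1.7]
grip_width: 0.0393
grip_force: 25.0
```

```bash
python3 m.py
```

```text
25.2667 [0.52311875 0.06222751 0.10974539] 68.26548285184508 F [ 0.2 -0.6 -1.7] M [-0.164  0.117  0.123] 0.039325151466842546 -0.473
```

Call:
servo_tool:
  rows: [0.6,0,0,0,4]

```text
time: 25.35
position: [0.5231, 0.0623, 0.1097]
tool_rot: [0.847, 0.532, -0.0, 0.0]
ft_force: [-0.0, -0.1, -1.8]
grip_width: 0.0394
grip_force: 25.0
```

```bash
python3 m.py
```

```text
25.35 [0.52308823 0.06226439 0.10973471] 64.31111335844571 F [-0.  -0.1 -1.8] M [-0.189  0.152  0.116] 0.03936119726164099 -0.337
```

Call:
servo_tool:
  rows: [0.6,0,0,0,4]

```text
time: 25.43
position: [0.5231, 0.0622, 0.1097]
tool_rot: [0.865, 0.503, -0.0, 0.0]
ft_force: [0.4, -0.2, -1.4]
grip_width: 0.0394
grip_force: 25.0
```

```bash
python3 m.py
```

```text
25.4333 [0.52306857 0.0622416  0.10972956] 60.34049716057845 F [ 0.4 -0.2 -1.4] M [-0.105  0.053  0.092] 0.039403004671522066 -0.434
```

Call:
servo_tool:
  rows: [0.6,0,0,0,4]

```text
time: 25.52
position: [0.523, 0.0623, 0.1097]
tool_rot: [0.882, 0.472, -0.0, 0.0]
ft_force: [-0.5, -0.1, -1.5]
grip_width: 0.0392
grip_force: 25.0
```

```bash
python3 m.py
```

```text
25.5167 [0.52304793 0.06226106 0.1097177 ] 56.342151413517406 F [-0.5 -0.1 -1.5] M [-0.134  0.109  0.081] 0.039171575125156094 -0.45
```

Call:
servo_tool:
  rows: [0.6,0,0,0,4]

```text
time: 25.6
position: [0.5231, 0.0623, 0.1097]
tool_rot: [0.898, 0.441, -0.0, 0.0]
ft_force: [-0.3, -0.4, -2.4]
grip_width: 0.0392
grip_force: 25.0
```

```bash
python3 m.py
```

```text
25.6 [0.52305356 0.06227625 0.10973634] 52.33682576153446 F [-0.3 -0.4 -2.4] M [-0.207  0.135  0.027] 0.03920182317459322 -0.454
```

Call:
servo_tool:
  rows: [0.6,0,0,0,4]

```text
time: 25.68
position: [0.523, 0.0623, 0.1097]
tool_rot: [0.912, 0.409, -0.0, 0.0]
ft_force: [0.2, 0.8, -2.5]
grip_width: 0.0395
grip_force: 25.0
```

```bash
python3 m.py; python3 -c "
from h import *
for c in('wrist','scene'): pts(robot.camera(c),['knob_grip','swing_grip','relay_box'])"
```

```text
25.6833 [0.52302589 0.062297   0.10974155] 48.33889446246232 F [ 0.2  0.8 -2.5] M [-0.215  0.127  0.024] 0.0394871148446917 -0.458
knob_grip [([0.5211, 0.0655, 0.1275], 0.77), ([0.5727, 0.0713, 0.0371], 0.35)]
swing_grip [([0.5245, 0.0649, 0.1268], 0.45)]
relay_box [([0.5164, 0.0588, 0.016], 0.63)]
knob_grip [([0.5216, 0.0579, 0.125], 0.72), ([0.4605, 0.0526, 0.1318], 0.7)]
swing_grip [([0.4636, 0.0548, 0.1292], 0.92)]
relay_box [([0.5943, 0.5331, 0.004], 0.83), ([0.5125, 0.0629, 0.0128], 0.59)]
```

Call:
servo_tool:
  rows: [0.6,0,0,0,5,0.6,0,0,0,5,0.6,0,0,0,5]

```text
time: 26.33
position: [0.523, 0.0624, 0.1097]
tool_rot: [0.958, 0.287, -0.0, 0.0]
ft_force: [-1.0, -0.4, -1.3]
grip_width: 0.0393
grip_force: 25.0
```

```bash
python3 m.py
```

```text
26.3333 [0.52303387 0.06238737 0.1097151 ] 33.321064710368425 F [-1.  -0.4 -1.3] M [-0.16   0.217  0.106] 0.039343099365222754 -0.569
```

Call:
servo_tool:
  rows: [0.6,0,0,0,5,0.6,0,0,0,5]

```text
time: 26.5
position: [0.523, 0.0624, 0.1097]
tool_rot: [0.979, 0.202, -0.0, 0.0]
ft_force: [-0.9, -0.2, -1.4]
grip_width: 0.0396
grip_force: 25.0
```

```bash
python3 m.py
```

```text
26.5 [0.52298359 0.06241078 0.1097238 ] 23.314562408126182 F [-0.9 -0.2 -1.4] M [-0.145  0.257  0.134] 0.039625989239312515 -0.583
```

Call:
servo_tool:
  rows: [0.6,0,0,0,5]

```text
time: 26.58
position: [0.523, 0.0624, 0.1097]
tool_rot: [0.987, 0.159, -0.0, 0.0]
ft_force: [-0.8, -0.7, -1.0]
grip_width: 0.0392
grip_force: 25.0
```

```bash
python3 m.py
```

```text
26.5833 [0.52295876 0.06242549 0.10971311] 18.311544230274954 F [-0.8 -0.7 -1. ] M [-0.102  0.256  0.07 ] 0.03923838456724794 -0.589
```

Call:
servo_tool:
  rows: [0.6,0,0,0,4]

```text
time: 26.67
position: [0.523, 0.0625, 0.1097]
tool_rot: [0.992, 0.125, -0.0, -0.0]
ft_force: [-0.7, -0.5, -0.9]
grip_width: 0.0398
grip_force: 25.0
```

```bash
python3 m.py
```

```text
26.6667 [0.52298596 0.06247514 0.10972169] 14.322152772424507 F [-0.7 -0.5 -0.9] M [-0.065  0.226  0.109] 0.039778040578938856 -0.365
```

Call:
servo_tool:
  rows: [0.6,0,0,0,4]

```text
time: 26.75
position: [0.523, 0.0625, 0.1097]
tool_rot: [0.996, 0.09, -0.0, -0.0]
ft_force: [-0.4, -1.0, -1.0]
grip_width: 0.0392
grip_force: 25.0
```

```bash
python3 m.py
```

```text
26.75 [0.52296562 0.06249424 0.10970692] 10.353192616875898 F [-0.4 -1.  -1. ] M [-0.116  0.31   0.11 ] 0.039233056993726444 -0.451
```

Call:
servo_tool:
  rows: [0.6,0,0,0,4]

```text
time: 26.83
position: [0.523, 0.0625, 0.1097]
tool_rot: [0.998, 0.055, -0.0, -0.0]
ft_force: [-1.1, -0.8, -0.9]
grip_width: 0.0394
grip_force: 25.0
```

```bash
python3 m.py
```

```text
26.8333 [0.52297166 0.0625177  0.10972348] 6.355077954938052 F [-1.1 -0.8 -0.9] M [-0.067  0.261  0.12 ] 0.03941138930979755 -0.461
```

Call:
servo_tool:
  rows: [-0.33,0,0,0,0,-0.33,0,0,0,0,-0.33,0,0,0,0,-0.33,0,0,0,0,-0.33,0,0,-0.01,0]

```text
time: 27.25
position: [0.522, 0.0625, 0.1187]
tool_rot: [0.998, 0.057, -0.002, -0.0]
ft_force: [-0.4, -0.2, -0.5]
grip_width: 0.0572
grip_force: 0.0
```

Call:
servo_tool:
  rows: [-0.33,0,0,-0.03,0,-0.33,0,0,-0.03,0,-0.33,0,0,-0.015,0,-0.33,0,0,0,0,-0.33,0,0,0,0]

```text
time: 27.67
position: [0.5238, 0.0624, 0.196]
tool_rot: [0.998, 0.057, 0.001, 0.0]
ft_force: [-0.8, -0.6, -0.1]
grip_width: 0.0576
grip_force: 0.0
```

```bash
python3 m.py; python3 - <<'E'
from h import *
o,M=tool(); p=robot.camera('wrist'); save(p,'w11')
for n in('w10','w11'):
    a=cv2.imread(f'pics/{n}.png'); hsv=cv2.cvtColor(a,cv2.COLOR_BGR2HSV); m=cv2.inRange(hsv,(6,170,120),(16,255,255))
    _,l,s,c=cv2.connectedComponentsWithStats(m); k=1+s[1:,4].argmax(); x,y,w,h,_=s[k]; cx,cy=x+w/2,y+h/2
    sub=np.zeros(m.shape,np.uint8); cv2.circle(sub,(int(cx),int(cy)),w//2-3,255,-1)
    q=(hsv[...,1]<110)&(hsv[...,2]>120)&(sub>0); v,u=np.nonzero(q); far=np.hypot(u-cx,v-cy)>8
    print(n,s[k],'index dir deg',np.degrees(np.arctan2((v[far]-cy).mean(),(u[far]-cx).mean())),far.sum())
pts(p,['relay_box','knob_grip'])
p=robot.camera('scene')
A=np.array([.6064,.0764])
for n in('swing_grip','knob_grip','relay_box','clamp_pad'):
    for d in robot.place_of(p,n)[:1]: v=d['at'][:2]-A; print(n,d['score'],d['at'],np.degrees(np.arctan2(v[1],v[0])))
E
```

```text
27.6667 [0.52377976 0.06240641 0.19599304] 6.525899495872655 F [-0.8 -0.6 -0.1] M [-0.086  0.131  0.026] 0.057598502368268634 -0.001
w10 [ 255  214   45   43 1300] index dir deg 79.96687944566884 40
w11 [ 257  213   44   42 1230] index dir deg 80.55723934106517 38
relay_box []
knob_grip [([0.5209, 0.0642, 0.1285], 0.59), ([0.4723, 0.2816, -0.0057], 0.47), ([0.358, 0.085, 0.0009], 0.36)]
swing_grip 0.74 [0.4582, 0.0542, 0.1324] -171.4805778425889
knob_grip 0.55 [0.5206, 0.0607, 0.1272] -169.63052542342552
relay_box 0.98 [0.5907, 0.5325, 0.002] 91.97147270996263
clamp_pad 0.6 [0.4716, 0.0568, 0.0193] -171.72713437107873
```

```bash
python3 -c "
from rig import robot
print(robot.hand_in())"
```

```text
the job is handed in; nothing more can be done
None
```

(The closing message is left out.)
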